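Stow the loose fuse, then take off the filler cap of unknown thread hand

TASK

The cooling unit is to be filled: first put the loose white fuse lying on its deck into the open drawer of the small cabinet, set down rather than dropped, so that it cannot fall into the tank. Then take off the unit's orange filler cap; its short thread may be left- or right-handed, nobody knows which, so find out which way it gives, loosen it and lift it off. Finish while still holding the cap in the gripper, level, straight above the filler and at least 6 cm clear of the neck, and leave the other things on the bench where they are.

Things in the scene. Friction and masses are not known exactly. Their poses are not given: they have to be found in the camera images.
- unit: the cooling unit, fixed: a white box 260 (x) x 240 (y) x 100 mm high, origin under its middle, z up. Its flat top is the deck. A display console 70 (x) x 170 (y) mm, 65 mm high, stands on the deck with its middle at x = +85 mm. The unit and the cabinet may change sides of the bench
- filler_mouth (a point): the centre of the filler neck's top rim, 24 mm above the deck (x = -45, y = +50, z = 124 mm of the unit; axes as the unit's). The neck, hidden under the cap, is a fixed black tube, 44 mm across its short three-start thread
- cap: the orange filler cap, about 0.1 kg, screwed on the neck. Origin at the centre of its underside, z up, x along the white stripe on its top. Skirt 56 mm across from z = 0 to 22 mm; above it a round ribbed hub, the part to grip, 40 mm across from z = 22 to 48 mm. Screwed on, the underside is 106 mm above the bench
- cap_grip (a point): on the cap's axis in the middle of the hub's height, z = 35 mm of the cap. Cap behaviour: turned the tightening way it stops dead within 0.25 rad and the fingers slip round the hub; turned the loosening way it runs freely, is free from about 1.0 rad on and meets a stop at about 1.2 rad, still free. Then it lifts straight up; 24 mm up it is off. Which way loosens varies and cannot be seen
- fuse: the loose fuse: a white ceramic block 50 (x) x 30 (y) x 30 mm (z) with copper end plates and flat copper tabs, 82 mm long over the tabs, green mark on top, about 0.13 kg. It lies on the unit's deck. Origin under its middle, x along its length, z up
- fuse_center (a point): the middle of the fuse, 15 mm above its underside
- cab_drawer0: the drawer of the small grey cabinet (220 x 220 x 100 mm high, fixed), blue front, pulled out 120 to 140 mm towards the robot; slides with about 1 N. Axes: x into the cabinet, y left, z up. Origin under the middle of the drawer box, 16 mm above the bench. Inside: x -87 to +87, y -89 to +89 mm, floor at z = 6, walls up to z = 62 mm; the 15 mm front panel reaches z = 72 mm
- drawer_open (a point): a point on the drawer's floor in the middle of the part open from above, x = -30, y = 0, z = 6 mm of the drawer (axes the same). The opening runs from 57 mm in front of it (front wall) to the cabinet's face 56 to 76 mm behind it; the cabinet's top is 78 mm higher than this floor. A bar handle stands 35 mm before the drawer's front
- meter: bystander, to be left alone: a yellow multimeter lying flat, 130 x 70 x 32 mm, origin under its middle
- carton: bystander, to be left alone: a small white carton, 90 x 70 x 45 mm, origin under its middle
- tape: bystander, to be left alone: a yellow roll of tape lying flat, 90 mm across, 25 mm high, origin under its middle
- driver: bystander, to be left alone: a screwdriver with a red handle lying along its x, origin under its middle
- flask: bystander, to be left alone: a blue bottle, 54 mm across, 150 mm tall, origin under its base
- relay: bystander, to be left alone: a black relay with two brass studs, 50 x 40 x 36 mm, standing on top of the cabinet, origin under its base
- bin: bystander, to be left alone: a loose blue parts bin, 130 x 100 x 60 mm, origin under its base

How it is judged:
By the outcome, as a careful person would: the job done as asked, in the order asked, and still so for the second after the job is handed in, while the arm keeps its last pose, push and grip.
It also fails if it takes over 59 s, if anything falls off the work surface, if the arm or the gripper's body presses on something with over 40 N, if the wrist force passes 120 N, or if a joint passes its speed limit or range.

ROBOT

A 6-joint arm with a two-finger parallel gripper is mounted at the origin on the work surface. World frame = base frame: x ahead of the robot, y to its left, z up, the work surface at z = 0. Lengths are in mm, angles in rad, forces in N, time in s.
With the tool pointing down it reaches from about 350 to 875 mm from the base axis. Payload 4.2 kg.
Tool frame: the origin (TCP) lies at the very end of the fingers, on their centre line; the grasp point (between the pads) lies 19 mm behind it (arm.grip_point_offset is the distance from the TCP to the grasp point, in mm); z points along the fingers, y is the direction in which the jaws open and shut (so a half turn about z gives the same grasp; the last joint's range is limited). The gripper opens to 85 mm and grips with 20 to 120 N. Pads are 22 mm wide; open, the fingers measure 114 mm over their backs; the gripper's body (76 mm by 85 mm) begins 54 mm behind the grasp point. The pads swing forward as they close: fully open they stand 13 mm farther back than shut.
Start: joints at [1.454, 0.385, 0.008, 0, -1.194, -0.259], TCP at [229.352, 581.375, 205.212] pointing down, gripper open.
Joint ranges: [-3.14, 3.14], [-1.21, 2.06], [-1.07, 1.41], [-3.16, 2.05], [-2.99, -0.16], [-3.1, 3.1]. Speed limits (rad/s): [2.79, 2.79, 3.14, 3.14, 3.14, 3.14].

INTERFACE

Orientations are given as a unit quaternion [x, y, z, w].
In Python, from bench import arm gives the robot as it stands.
- The arm moves only by the tool drive_tool, never from a script. Its argument "steps" is a list of rows, each a list of 5 numbers: the shift along the tool's x, y, z in m, then the turn about the tool's z in degrees, then the finger opening in m, from 0 to 0.0854. A call has 1 to 20 rows; each row shifts and turns the commanded pose from where the row before left it, along the tool's axes as they then stand; what a row does not reach is not made up. A row lasts 1/10 s, in which the tool goes at most 50 mm and 8.59 degrees, less where a joint would pass 70% of its speed; a pose out of reach is approached as far as the arm can. A call is refused whole if a number of a shift passes 0.05 or a number of a turn 8.59, either way. A call with a gripper value outside its range is refused whole. The fingers move at their own pace and stop on an object; the grip force is fixed at half the most. Time passes only in rows, so rows that do not move let the fingers close. It gives the time, the measured TCP pose, the force and the opening at its end, in the units of the state.
- arm.read_state(): the state, without advancing time (a new reading comes with each control period).
- arm.get_image(name): name is "scene" or "top" or "wrist"; returns (picture, depth): 400x640x3 uint8, blue, green, red; 400x640 float32, mm along the optical axis (not along the pixel's ray), 0 where there is no reading.
- arm.camera_params(name): a dict with "K" (3x3 intrinsics, pixels), "world_to_cam" (4x4, takes a point from world to camera coordinates); the wrist camera has in their place "mount" (4x4, takes a point from camera to tool coordinates, whose origin is the TCP and whose axes are the flange's). Camera axes: x right, y up, looking along -z (the intrinsics and any distortion apply to the point x, -y, -z); pixel columns grow to the right and rows downward; lengths in mm; the calibration is good to about 2 mm. The wrist camera is an equidistant fisheye: a pixel r from the principal point sees the ray r / f radians off the axis. A picture is of the moment at which its call begins: read the wrist's pose just before it. camera_params takes no time and is no camera call.
- arm.job_done(): hands the job in, once; it reports no verdict.
The state is a dict: "clock": time; "joints": joint angles; "joint_vel": joint speeds; "joint_efforts": joint torques, N m; "position": TCP position; "ee_rot": TCP orientation; "contact_force": force on the tool from outside, world axes, zero at the start; "wrist_torque": the same for the moment, N m; "gripper_width": finger opening in mm.
Only numpy, scipy, OpenCV 4.12 (cv2) and the standard library are available. Lean on these libraries where they do the work, as an engineer would, in place of code of your own. Each camera call takes 0.05 s, during which the arm holds its last target.

## Working session

There is one attempt and no reset: what is moved stays moved. The work goes in short steps, Python scripts to look and compute and a tool call to move; the robot and the scene stay as the last step left them, time stands still between calls to the robot, and variables do not carry over. Pictures are saved under pics/ and viewed, and the job is handed in when it is done.

Besides the shell and the picture viewer there is one more tool, called after "Emit:" as name([rows], argument=value, ...), one row to a line, values as JSON. drive_tool: Moves the arm, as the interface text tells. Its arguments: {"type":"object","properties":{"steps":{"type":"array"}},"required":["steps"]}

```bash
mkdir -p pics; ls; cat > h.py <<'E'
import numpy as np, cv2
from bench import arm
def grab(n,f):
    im,d=arm.get_image(n); cv2.imwrite(f'pics/{f}.png',im); np.save(f'pics/{f}.npy',d); return im,d
def unproj(n,u,v,z=None,d=None):
    p=arm.camera_params(n);K=np.array(p['K']);W=np.linalg.inv(np.array(p['world_to_cam']))
    r=np.array([(u-K[0,2])/K[0,0],-(v-K[1,2])/K[1,1],-1.])
    o=W[:3,3]; w=W[:3,:3]@r
    t=d if d is not None else (z-o[2])/w[2]
    return o+t*w
E
python3 - <<'E'
from h import *
for n in('scene','top'):
    grab(n,n+'0'); print({k:np.round(v,3).tolist() if not isinstance(v,str) else v for k,v in arm.camera_params(n).items()})
s=arm.read_state(); print(s)
E
```

```text
pics
{'K': [[453.383, 0.0, 321.418], [0.0, 453.383, 200.455], [0.0, 0.0, 1.0]], 'world_to_cam': [[-0.743, 0.669, -0.008, 402.472], [-0.572, -0.629, 0.526, 208.943], [0.347, 0.396, 0.85, -1943.018], [0.0, 0.0, 0.0, 1.0]]}
{'K': [[366.082, 0.0, 320.745], [0.0, 366.082, 193.096], [0.0, 0.0, 1.0]], 'world_to_cam': [[-0.028, -1.0, -0.014, -12.635], [0.988, -0.029, 0.149, -521.658], [-0.149, -0.009, 0.989, -1096.415], [0.0, 0.0, 0.0, 1.0]]}
{'clock': 0.1, 'joints': array([ 1.45360615e+00,  3.85480802e-01,  6.77617279e-03, -4.40941464e-04,
       -1.19404494e+00, -2.58601685e-01]), 'joint_vel': array([ 0.00024822, -0.00029906,  0.0027742 ,  0.00222395,  0.00057813,
       -0.00027325]), 'joint_efforts': array([-1.34607362e-04, -3.93319380e+01,  1.88929975e+01,  4.19791549e+00,
       -2.58616768e-03,  1.73842881e-06]), 'position': array([229.15324374, 580.85055718, 204.23483326]), 'ee_rot': array([ 9.82383752e-01, -1.86872061e-01, -1.35421513e-04,  9.88656767e-04]), 'contact_force': array([ 0.20099282,  0.24130847, -0.04681287]), 'wrist_torque': array([ 0.01284869,  0.00063546, -0.05670448]), 'gripper_width': 85.21699764245496}
```

View pics/scene0.png

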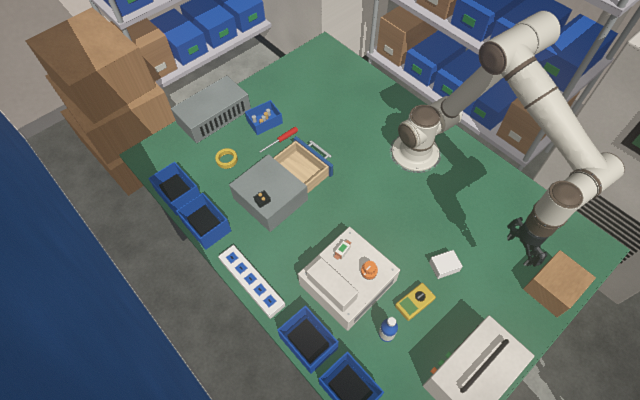

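View pics/top0.png

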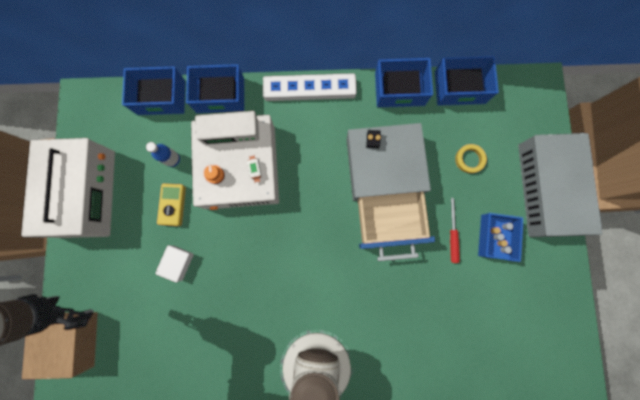

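The top view shows the unit at the left, with the cap at (214,174) and the fuse at (254,169). The drawer is around (395,218). I'll measure these now.

```bash
python3 - <<'E'
from h import *
im=cv2.imread('pics/top0.png'); sc=cv2.imread('pics/scene0.png')
a=cv2.resize(im[100:270,180:280],None,fx=4,fy=4,interpolation=cv2.INTER_CUBIC)[:600]
b=cv2.resize(im[110:270,340:440],None,fx=4,fy=4,interpolation=cv2.INTER_CUBIC)[:600]
cv2.imwrite('pics/tz.png',np.hstack([a,b]))
cv2.imwrite('pics/sz.png',cv2.resize(sc[130:330,220:420],None,fx=3,fy=3,interpolation=cv2.INTER_CUBIC))
def msk(i,lo,hi): return cv2.inRange(cv2.cvtColor(i,cv2.COLOR_BGR2HSV),lo,hi)
for n,i in(('top',im),('scene',sc)):
    d=np.load(f'pics/{n}0.npy')
    for nm,lo,hi in(('orange',(5,130,120),(18,255,255)),('green',(45,120,60),(80,255,255)),('copper',(3,60,60),(18,255,255))):
        c,l,st,ce=cv2.connectedComponentsWithStats(msk(i,lo,hi))
        for k in range(1,c):
            if 4<st[k,4]<2000:
                u,v=ce[k]; dd=np.median(d[l==k]); P=unproj(n,u,v,d=dd)
                if 300<P[0]<900 and abs(P[1])<500 and P[2]>40: print(n,nm,st[k].tolist(),ce[k].round(1),P.round(0))
E
```

```text
top orange [205, 166, 19, 17, 226] [214.1 174.4] [567. 272. 149.]
top orange [210, 207, 7, 2, 13] [213.2 207.5] [483. 300.  61.]
top green [460, 98, 14, 3, 27] [466.1  99.1] [ 807. -497.   51.]
top green [397, 100, 14, 3, 24] [402.8 101.3] [ 807. -297.   50.]
top green [210, 106, 13, 3, 22] [215.6 107.3] [807. 301.  49.]
top green [252, 165, 3, 6, 15] [253.1 167.4] [588. 165. 130.]
top copper [367, 133, 14, 8, 47] [373.8 136.6] [ 669. -187.  131.]
top copper [250, 156, 5, 3, 15] [252. 157.] [623. 171. 117.]
top copper [204, 165, 21, 19, 320] [213.8 174. ] [569. 273. 147.]
top copper [253, 176, 8, 6, 36] [256.7 178.5] [558. 157. 118.]
top copper [209, 206, 9, 4, 33] [213.1 207.5] [484. 301.  59.]
scene orange [361, 261, 16, 18, 197] [369.1 269.8] [584. 285. 140.]
scene green [340, 245, 6, 6, 9] [342.  247.4] [590. 161. 128.]
scene copper [345, 240, 6, 4, 15] [347.7 241.6] [555. 154. 116.]
scene copper [334, 252, 8, 8, 40] [337.3 255.6] [620. 170. 119.]
scene copper [361, 260, 17, 20, 251] [369.1 269.7] [583. 284. 138.]
```

View pics/tz.png

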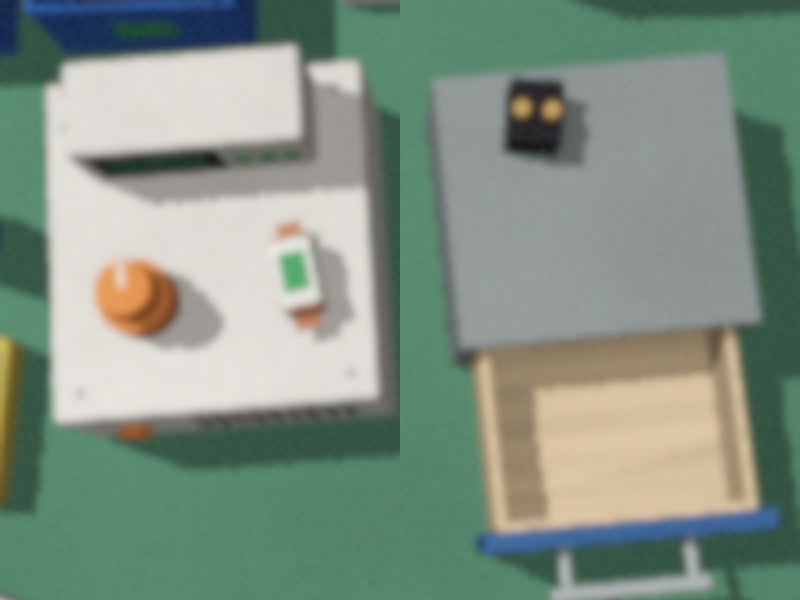

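View pics/sz.png

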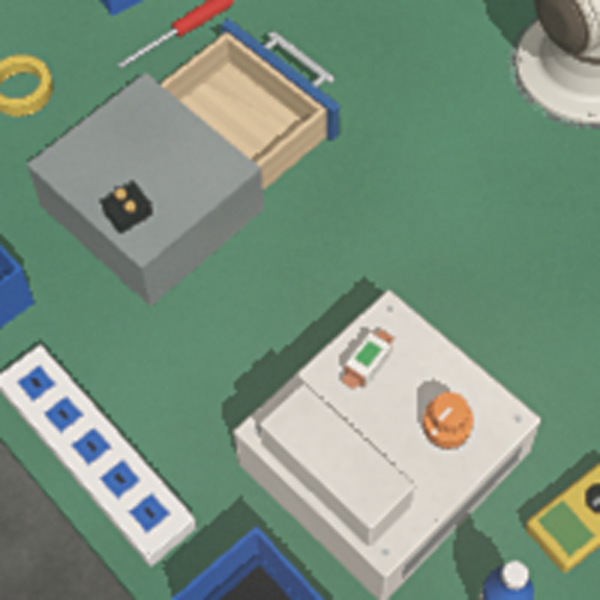

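```bash
python3 - <<'E'
from h import *
T=lambda x,y,ox,oy,z:unproj('top',(x+.5)/4-.5+ox,(y+.5)/4-.5+oy,z).round(1)
S=lambda x,y,z:unproj('scene',(x+.5)/3-.5+220,(y+.5)/3-.5+130,z).round(1)
for q in((57,423),(380,400),(358,62),(45,88)):print('deckT',T(*q,180,100,100))
for q in((540,420),(390,290),(236,432),(382,598)):print('deckS',S(*q,100))
print('hubtop T',T(126,291,180,100,154),'S',S(449,412,154))
print('skirt T',T(141,298,180,100,128))
print('mark T',T(294,270,180,100,130),'S',S(370,353,130))
print('tabs T',T(288,228,180,100,115),T(309,318,180,100,115),'S',S(387,340,115),S(352,380,115))
for q in((482,545),(776,515)):print('panel T',T(q[0]-400,q[1],340,110,88))
for q in((462,360),(762,320),(432,80),(725,52)):print('cab T',T(q[0]-400,q[1],340,110,100))
for q in((225,20),(340,105)):print('panel S',S(*q,88))
for q in((146,75),(263,170),(30,165),(150,265)):print('cab S',S(*q,100))
E
```

```text
deckT [486.5 344.7 100. ]
deckT [496.5 107.5 100. ]
deckT [755.8 121.9 100. ]
deckT [743.  360.1 100. ]
deckS [491.4 345.2 100. ]
deckS [501.  108.8 100. ]
deckS [757.7 123.3 100. ]
deckS [765.2 371.2 100. ]
hubtop T [571.9 278.7 154. ] S [581.  282.2 154. ]
skirt T [572.1 275.9 128. ]
mark T [589.  164.7 130. ] S [587.4 163.5 130. ]
tabs T [624.2 172.1 115. ] [556.3 156.7 115. ] S [555.8 159.7 115. ] [620.9 169.6 115. ]
panel T [ 355.6 -137.9   88. ]
panel T [ 371.2 -351.6   88. ]
cab T [ 489.6 -128.   100. ]
cab T [ 512.6 -348.3  100. ]
cab T [ 702.5 -114.3  100. ]
cab T [ 717.3 -335.2  100. ]
panel S [ 370.8 -354.4   88. ]
panel S [ 352.  -140.7   88. ]
cab S [ 515.8 -345.2  100. ]
cab S [ 500.2 -125.3  100. ]
cab S [ 715.7 -332.   100. ]
cab S [ 693.8 -113.4  100. ]
```

```bash
cat >> h.py <<'E'
from scipy.spatial.transform import Rotation as R
def pose():
    s=arm.read_state(); return s,np.array(s['position']),R.from_quat(s['ee_rot'])
def plan(tx,ty,tz,yaw=None):
    "turn first, then shift in new tool axes (mm)"
    s,p,r=pose(); m=r.as_matrix(); y=np.arctan2(m[1,0],m[0,0])
    t=0 if yaw is None else (yaw-y+np.pi/2)%np.pi-np.pi/2
    Y=y+t
    d=np.array([tx,ty,tz])-p
    c,sn=np.cos(Y),np.sin(Y)
    print('t',round(s['clock'],2),'pos',p.round(1),'yaw',round(y,3),'turn_deg',round(-np.degrees(t),1),'tool shift mm x %.1f y %.1f z %.1f'%(c*d[0]+sn*d[1],sn*d[0]-c*d[1],-d[2]),'F',np.round(s['contact_force'],1),'w',round(s['gripper_width'],1),'q',np.round(s['joints'],2))
E
python3 - <<'E'
from h import *
plan(588,164,235,.2)
print(arm.camera_params('wrist'))
E
```

```text
t 0.1 pos [229.2 580.9 204.2] yaw -0.376 turn_deg -33.0 tool shift mm x 268.9 y 479.8 z -30.8 F [ 0.2  0.2 -0. ] w 85.2 q [ 1.45  0.39  0.01 -0.   -1.19 -0.26]
{'K': array([[309.70691629,   0.        , 326.59877208],
       [  0.        , 309.70691629, 201.04454233],
       [  0.        ,   0.        ,   1.        ]]), 'mount': array([[ 9.08834591e-04,  9.47366751e-01,  3.20149049e-01,
         8.40887994e+01],
       [ 9.99999486e-01, -7.16982115e-04, -7.17131936e-04,
         2.56275576e-01],
       [-4.49845810e-04,  3.20149536e-01, -9.47366915e-01,
        -1.68899694e+02],
       [ 0.00000000e+00,  0.00000000e+00,  0.00000000e+00,
         1.00000000e+00]])}
```

Emit:
drive_tool([
  [0, 0, -0.0075, -8.25, 0.085],
  [0, 0, -0.0075, -8.25, 0.085],
  [0, 0, -0.0075, -8.25, 0.085],
  [0, 0, -0.0075, -8.25, 0.085],
  [0.0224, 0.04, 0, 0, 0.085],
  [0.0224, 0.04, 0, 0, 0.085],
  [0.0224, 0.04, 0, 0, 0.085],
  [0.0224, 0.04, 0, 0, 0.085],
  [0.0224, 0.04, 0, 0, 0.085],
  [0.0224, 0.04, 0, 0, 0.085],
  [0.0224, 0.04, 0, 0, 0.085],
  [0.0224, 0.04, 0, 0, 0.085],
  [0.0224, 0.04, 0, 0, 0.085],
  [0.0224, 0.04, 0, 0, 0.085],
  [0.0224, 0.04, 0, 0, 0.085],
  [0.0224, 0.04, 0, 0, 0.085],
  [0, 0, 0, 0, 0.085],
  [0, 0, 0, 0, 0.085],
  [0, 0, 0, 0, 0.085],
])

```text
clock: 2.0
position: [587.6, 164.8, 234.8]
ee_rot: [0.995, 0.1, -0.0, 0.0]
contact_force: [-0.1, 0.0, -0.1]
gripper_width: 85.2
```

```bash
cat >> h.py <<'E'
def wray(u,v,z,p,r):
    c=arm.camera_params('wrist');K=c['K'];M=c['mount']
    x,y=(u-K[0,2])/K[0,0],(v-K[1,2])/K[1,1]; th=np.hypot(x,y)
    k=np.sin(th)/th if th>1e-9 else 1
    ray=np.array([x*k,-y*k,-np.cos(th)])
    o=p+r.apply(M[:3,3]); w=r.apply(M[:3,:3]@ray)
    return o+(z-o[2])/w[2]*w
E
python3 - <<'E'
from h import *
plan(588,164,104,.2)
s,p,r=pose(); np.savez('w1.npz',p=p,q=r.as_quat()); grab('wrist','w1')
E
```

```text
t 2.0 pos [587.6 164.8 234.8] yaw 0.201 turn_deg 0.0 tool shift mm x 0.2 y 0.9 z 130.8 F [-0.1  0.  -0.1] w 85.2 q [ 0.54  0.34  0.02 -0.   -1.25  1.23]
```

View pics/w1.png

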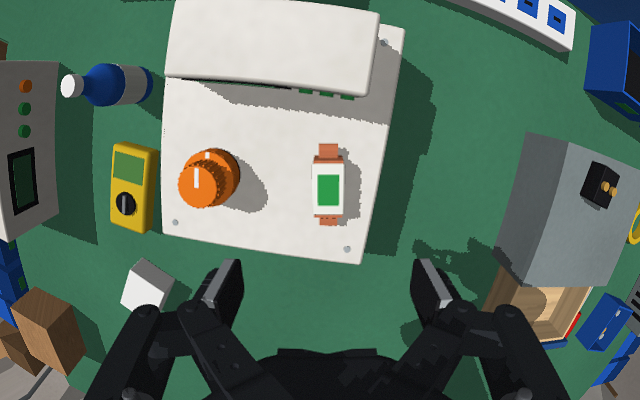

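The fuse's green mark is at (328,190) and square to the jaws. The cap's hub top is at about (198,184).

```bash
python3 - <<'E'
from h import *
w=np.load('w1.npz'); p=w['p']; r=R.from_quat(w['q']); im=cv2.imread('pics/w1.png')
h=cv2.cvtColor(im,cv2.COLOR_BGR2HSV)
m=cv2.inRange(h,(45,120,60),(80,255,255)); m2=np.zeros_like(m); m2[170:210,310:345]=m[170:210,310:345]
c=max(cv2.findContours(m2,0,2)[0],key=cv2.contourArea)[:,0]
Q=np.array([wray(u,v,130,p,r)[:2] for u,v in c],np.float32); print('mark',cv2.minAreaRect(Q))
for q in((329,151),(327,219)):print('tab',wray(*q,115,p,r).round(1))
hc=np.load('pics/w1.npy'); 
for q in((198,184),(180,172),(210,160)):print(q,wray(*q,154,p,r).round(1),hc[q[1],q[0]])
# hub top: edge ellipse
m=cv2.inRange(h,(5,150,200),(18,255,255)); m[:, :150]=0;m[:,260:]=0
cs=max(cv2.findContours(m,0,2)[0],key=cv2.contourArea); print(cv2.minEnclosingCircle(cs))
for q in((163,235),(359,264),(404,28)):print('deck',wray(*q,100,p,r).round(1))
cv2.imwrite('pics/w1c.png',cv2.resize(im[135:235,160:360],None,fx=4,fy=4,interpolation=cv2.INTER_CUBIC))
E
```

```text
mark ((590.159912109375, 162.6859130859375), (27.939176559448242, 18.698617935180664), 11.56163501739502)
tab [623.3 168.5 115. ]
tab [555.5 156.5 115. ]
(198, 184) [579.9 278.4 154. ] 256.75696
(180, 172) [587.7 297.2 154. ] 309.94702
(210, 160) [603.5 268.9 154. ] 272.2378
((199.5, 179.0), 28.11148452758789)
deck [487.8 343.2 100. ]
deck [502.6 108.7 100. ]
deck [758.9 121.4 100. ]
```

View pics/w1c.png

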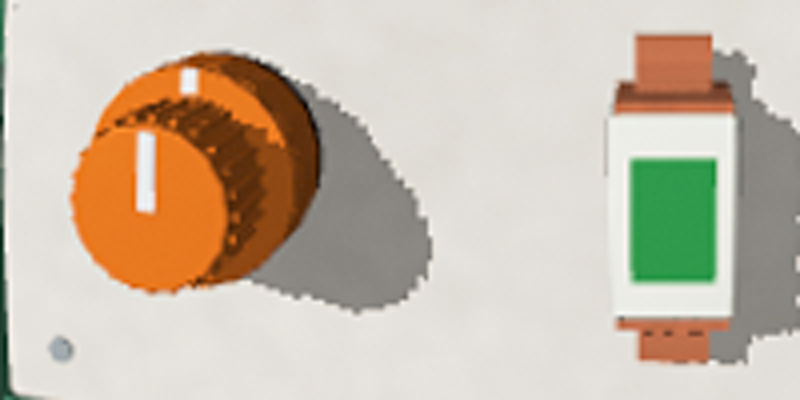

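Emit:
drive_tool([
  [0.002, 0.002, 0.03, 0, 0.07],
  [0, 0, 0.03, 0, 0.07],
  [0, 0, 0.03, 0, 0.07],
  [0, 0, 0.025, 0, 0.07],
  [0, 0, 0.01, 0, 0.07],
  [0, 0, 0.006, 0, 0.07],
  [0, 0, 0, 0, 0.07],
  [0, 0, 0, 0, 0.0],
  [0, 0, 0, 0, 0.0],
  [0, 0, 0, 0, 0.0],
  [0, 0, 0, 0, 0.0],
  [0, 0, 0, 0, 0.0],
  [0, 0, 0, 0, 0.0],
  [0, 0, 0, 0, 0.0],
  [0, 0, 0, 0, 0.0],
])

```text
clock: 3.55
position: [590.6, 162.8, 104.2]
ee_rot: [0.995, 0.1, -0.0, 0.0]
contact_force: [-0.7, 0.5, 0.0]
gripper_width: 0.2
```

```bash
python3 - <<'E'
from h import *
plan(435,-240,205,.08)
grab('wrist','w2')
E
```

```text
t 3.55 pos [590.6 162.8 104.2] yaw 0.2 turn_deg 6.9 tool shift mm x -187.3 y 389.1 z -100.8 F [-0.7  0.5  0. ] w 0.2 q [ 0.53  0.45 -0.16 -0.   -0.96  1.24]
```

View pics/w2.png

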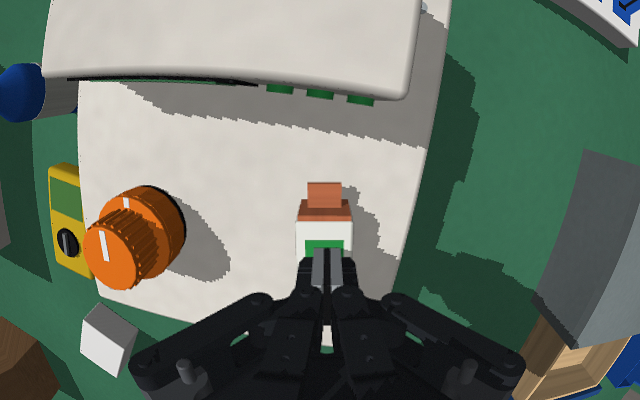

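```bash
python3 - <<'E'
from h import *
d=np.load('pics/w2.npy'); im=cv2.imread('pics/w2.png')
s,p,r=pose()
c=arm.camera_params('wrist');K=c['K'];M=c['mount']
def wd(u,v):
    x,y=(u-K[0,2])/K[0,0],(v-K[1,2])/K[1,1]; th=np.hypot(x,y);k=np.sin(th)/th
    ray=np.array([x*k,-y*k,-np.cos(th)]); ray/=np.cos(th)
    t=M[:3,:3]@(ray*d[v,u])+M[:3,3]
    return d[v,u],t.round(1),(p+r.apply(t)).round(1)
for q in((324,193),(324,226),(326,245),(320,252),(334,252),(320,262),(333,262),(318,280),(335,280),(327,335),(310,245),(200,100)):print(q,im[q[1],q[0]],*wd(*q))
print(arm.grip_point_offset)
cv2.imwrite('pics/w2c.png',cv2.resize(im[170:350,250:400],None,fx=4,fy=4)[:600])
grab('scene','s2');i=cv2.imread('pics/s2.png');cv2.imwrite('pics/s2c.png',cv2.resize(i[150:320,260:440],None,fx=4,fy=4)[:600,:800])
E
```

```text
(324, 193) [ 73 106 185] 163.61359 [ 35.3  -0.1 -12.5] [625.1 170.  116.7]
(324, 226) [221 228 227] 154.38042 [ 22.4  -0.1 -26.6] [612.5 167.3 130.8]
(326, 245) [ 71 145  44] 157.36435 [ 12.    0.9 -27. ] [602.5 164.3 131.2]
(320, 252) [105 101  97] 149.46532 [ 12.3  -2.  -35.3] [602.2 167.2 139.4]
(334, 252) [103  99  96] 148.47131 [ 12.8   4.8 -36.2] [604.  160.6 140.3]
(320, 262) [102  99  95] 140.09123 [ 12.3  -1.8 -45.1] [602.3 167.  149.3]
(333, 262) [103 100  97] 140.40782 [ 12.2   4.2 -44.9] [603.3 161.1 149. ]
(318, 280) [104 100  97] 126.4116 [ 12.   -2.3 -59.7] [601.8 167.5 163.9]
(335, 280) [103 100  97] 126.79349 [ 11.7   4.8 -59.4] [603.  160.5 163.5]
(327, 335) [198 207 211] 215.58223 [-79.7   1.6   3.4] [512.8 145.4 100.7]
(310, 245) [ 72 144  44] 158.38745 [ 11.5  -7.3 -26.1] [600.4 172.3 130.3]
(200, 100) [118 122 126] 163.31833 [ 86.9 -72.4   4.6] [661.4 251.1  99.5]
18.700000000000003
```

View pics/w2c.png

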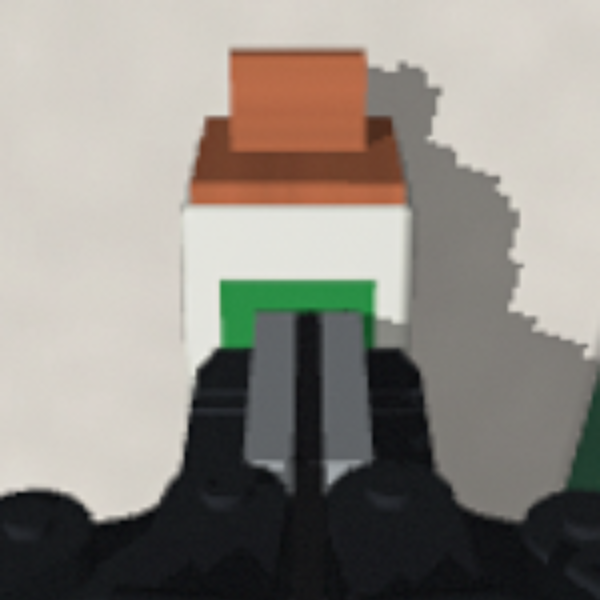

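View pics/s2c.png

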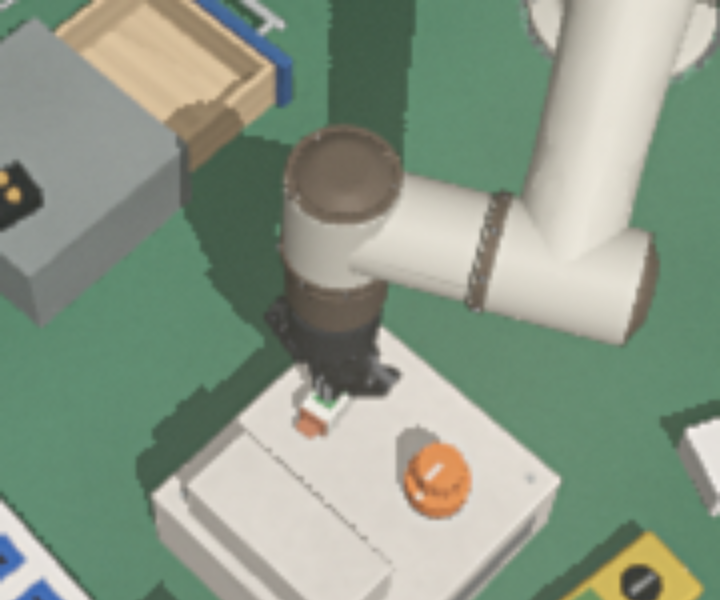

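```bash
python3 - <<'E'
from h import *
c=arm.camera_params('wrist');K=c['K'];M=c['mount']
for f,pts in(('w1',[(232,262),(238,262),(240,268),(225,275),(207,300),(420,265),(424,262),(328,190)]),('w2',[(320,249),(320,250),(334,249),(334,250)])):
    d=np.load(f'pics/{f}.npy'); im=cv2.imread(f'pics/{f}.png')
    for u,v in pts:
        x,y=(u-K[0,2])/K[0,0],(v-K[1,2])/K[1,1]; th=np.hypot(x,y);k=np.sin(th)/th
        ray=np.array([x*k,-y*k,-np.cos(th)])/np.cos(th)
        print(f,u,v,im[v,u],(M[:3,:3]@(ray*d[v,u])+M[:3,3]).round(1))
E
```

```text
w1 232 262 [86 82 79] [ 12.  -43.2 -46.4]
w1 238 262 [19 15 17] [ 10.5 -41.1 -43.7]
w1 240 268 [14 12 13] [  5.9 -41.2 -41.5]
w1 225 275 [96 92 89] [ 13.  -42.6 -59.5]
w1 207 300 [126 124 120] [ 11.7 -45.4 -76.6]
w1 420 265 [25 23 21] [ 11.9  44.4 -48.9]
w1 424 262 [112 108 105] [ 12.   47.1 -46.4]
w1 328 190 [ 75 154  47] [  2.    2.6 104.5]
w2 320 249 [108 101 101] [ 12.2  -2.  -31.9]
w2 320 250 [103 100  98] [ 12.5  -2.  -33.6]
w2 334 249 [104 100  99] [ 12.3   4.9 -32.2]
w2 334 250 [104 101  97] [ 11.7   4.9 -32. ]
```

The jaws closed above the fuse. Depth puts the closed fingertips about 31 mm behind the reported TCP, and 44 mm behind it when open. I'll open the jaws and go 31 mm lower, checking on the way.

Emit:
drive_tool([
  [0, 0, 0, 0, 0.07],
  [0, 0, 0, 0, 0.07],
  [0, 0, 0, 0, 0.07],
  [0, 0, 0, 0, 0.07],
  [0, 0, 0, 0, 0.07],
  [0, 0, 0.01, 0, 0.07],
  [0, 0, 0.008, 0, 0.07],
  [0, 0, 0, 0, 0.07],
])

```text
clock: 4.45
position: [589.3, 162.3, 84.1]
ee_rot: [0.995, 0.1, -0.002, 0.001]
contact_force: [0.7, -1.1, -0.3]
gripper_width: 69.6
```

```bash
python3 - <<'E'
from h import *
plan(590,163,73,.2)
im,_=grab('wrist','w3'); cv2.imwrite('pics/w3c.png',cv2.resize(im[170:370,230:430],None,fx=3,fy=3)[:600])
E
```

```text
t 4.45 pos [589.3 162.3  84.1] yaw 0.2 turn_deg -0.0 tool shift mm x 0.9 y -0.6 z 11.1 F [ 0.7 -1.1 -0.3] w 69.6 q [ 0.53  0.47 -0.18 -0.   -0.92  1.24]
```

View pics/w3c.png

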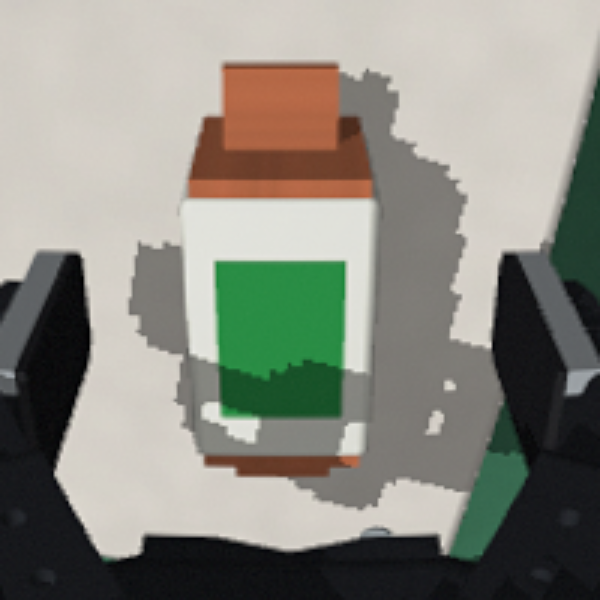

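The fuse lies square between the open pads at (323,275), and the fingertips are clear of the deck.

Emit:
drive_tool([
  [0.001, 0, 0.006, 0, 0.07],
  [0, 0, 0.005, 0, 0.07],
  [0, 0, 0, 0, 0.0],
  [0, 0, 0, 0, 0.0],
  [0, 0, 0, 0, 0.0],
  [0, 0, 0, 0, 0.0],
  [0, 0, 0, 0, 0.0],
  [0, 0, 0, 0, 0.0],
])

```text
clock: 5.3
position: [591.8, 163.2, 75.6]
ee_rot: [0.995, 0.1, 0.0, -0.0]
contact_force: [-0.8, 0.5, 1.9]
gripper_width: 29.3
```

```bash
python3 - <<'E'
from h import *
plan(435,-240,205,.08)
im,_=grab('wrist','w4'); cv2.imwrite('pics/w4c.png',cv2.resize(im[170:370,230:430],None,fx=3,fy=3)[:600])
E
```

```text
t 5.3 pos [591.8 163.2  75.6] yaw 0.2 turn_deg 6.9 tool shift mm x -188.5 y 389.4 z -129.4 F [-0.8  0.5  1.9] w 29.3 q [ 0.53  0.48 -0.19  0.   -0.9   1.24]
```

View pics/w4c.png

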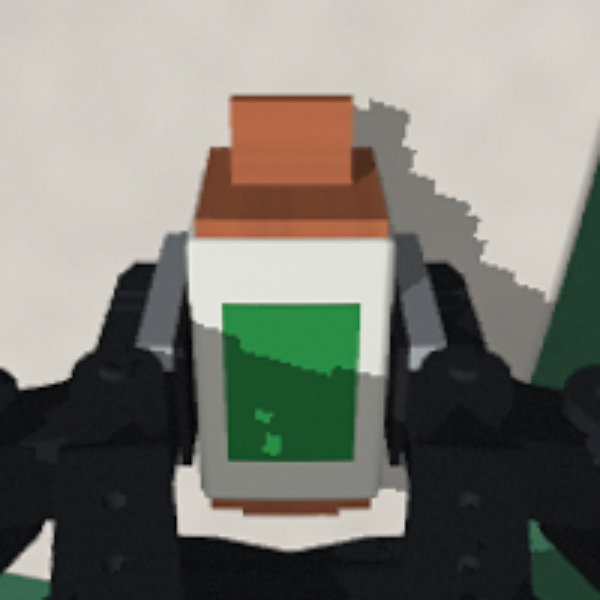

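The fuse is gripped at 29.3 mm wide. Next I'll lift it and carry it over to the drawer.

Emit:
drive_tool([
  [0, 0, -0.02, 0, 0.0],
  [0, 0, -0.035, 0, 0.0],
  [0, 0, -0.035, 6.9, 0.0],
  [-0.017, 0.0354, 0, 0, 0.0],
  [-0.017, 0.0354, 0, 0, 0.0],
  [-0.017, 0.0354, 0, 0, 0.0],
  [-0.017, 0.0354, 0, 0, 0.0],
  [-0.017, 0.0354, 0, 0, 0.0],
  [-0.017, 0.0354, 0, 0, 0.0],
  [-0.017, 0.0354, 0, 0, 0.0],
  [-0.017, 0.0354, 0, 0, 0.0],
  [-0.017, 0.0354, 0, 0, 0.0],
  [-0.017, 0.0354, 0, 0, 0.0],
  [-0.017, 0.0354, 0, 0, 0.0],
  [0, 0, 0, 0, 0.0],
  [0, 0, 0, 0, 0.0],
  [0, 0, 0, 0, 0.0],
])

```text
clock: 7.05
position: [436.1, -239.6, 165.0]
ee_rot: [0.999, 0.04, -0.0, -0.0]
contact_force: [-0.3, 0.3, -1.8]
gripper_width: 29.0
```

```bash
python3 - <<'E'
from h import *
plan(435,-240,0,.08)
s,p,r=pose(); np.savez('w5.npz',p=p,q=r.as_quat()); grab('wrist','w5');grab('top','t5')
E
```

```text
t 7.05 pos [ 436.1 -239.6  165. ] yaw 0.08 turn_deg 0.0 tool shift mm x -1.2 y 0.3 z 165.0 F [-0.3  0.3 -1.8] w 29.0 q [-0.18  0.2  -0.36 -0.   -1.01  1.83]
```

View pics/w5.png

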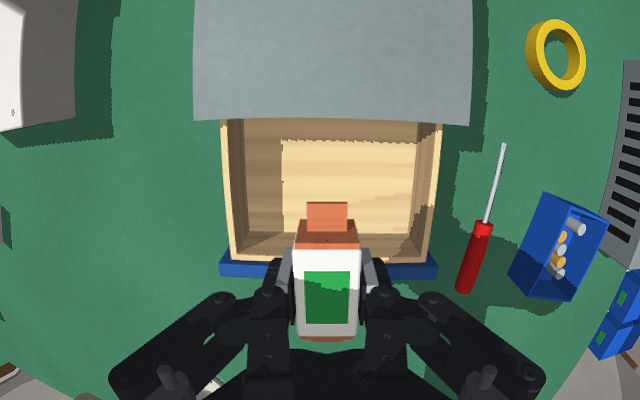

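View pics/t5.png

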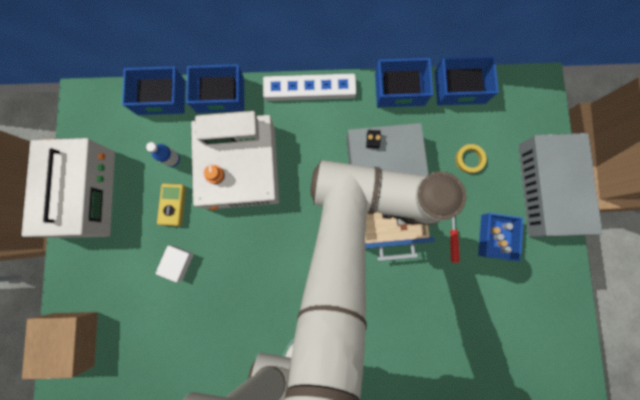

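The fuse hangs square over the drawer. The cabinet face's corners are at (193,121) and (470,125), and the blue front lies along row 265.

```bash
python3 - <<'E'
from h import *
w=np.load('w5.npz'); p=w['p']; r=R.from_quat(w['q'])
for q,z in(((193,121),100),((470,125),100),((220,264),88),((437,266),88),((220,275),88),((437,278),88),((233,258),78),((427,262),78)):print(q,z,wray(*q,z,p,r).round(1))
E
```

```text
(193, 121) 100 [ 499.3 -128.9  100. ]
(470, 125) 100 [ 514.7 -350.2  100. ]
(220, 264) 88 [ 365.3 -144.3   88. ]
(437, 266) 88 [ 379.7 -351.8   88. ]
(220, 275) 88 [ 352.6 -143.3   88. ]
(437, 278) 88 [ 366.  -355.3   88. ]
(233, 258) 78 [ 367.7 -154.8   78. ]
(427, 262) 78 [ 378.2 -344.7   78. ]
```

Emit:
drive_tool([
  [0.003, 0.003, 0.03, 0, 0.0],
  [0, 0, 0.03, 0, 0.0],
  [0, 0, 0.03, 0, 0.0],
  [0, 0, 0.03, 0, 0.0],
  [0, 0, 0.02, 0, 0.0],
  [0, 0, 0.015, 0, 0.0],
  [0, 0, 0.006, 0, 0.0],
  [0, 0, 0, 0, 0.0],
  [0, 0, 0, 0, 0.0],
])

```text
clock: 8.05
position: [440.3, -242.6, 4.9]
ee_rot: [0.999, 0.04, 0.001, 0.0]
contact_force: [0.3, 0.1, -0.7]
gripper_width: 29.1
```

Emit:
drive_tool([
  [0, 0, 0.002, 0, 0.0],
  [0, 0, 0.002, 0, 0.0],
  [0, 0, 0, 0, 0.0],
])

```text
clock: 8.35
position: [439.5, -242.8, 0.4]
ee_rot: [0.999, 0.04, 0.0, 0.0]
contact_force: [-0.9, -0.4, -0.5]
gripper_width: 29.2
```

Emit:
drive_tool([
  [0, 0, 0.001, 0, 0.0],
  [0, 0, 0.001, 0, 0.0],
  [0, 0, 0, 0, 0.0],
])

```text
clock: 8.65
position: [439.3, -242.8, -1.9]
ee_rot: [0.999, 0.04, -0.0, -0.0]
contact_force: [-0.0, 0.2, -1.3]
gripper_width: 29.6
```

Emit:
drive_tool([
  [0, 0, 0.001, 0, 0.0],
  [0, 0, 0, 0, 0.0],
])

```text
clock: 8.85
position: [439.7, -242.8, -2.4]
ee_rot: [0.999, 0.04, 0.0, 0.0]
contact_force: [-0.7, 0.4, 2.1]
gripper_width: 29.1
```

Contact shows in the force (Fz went from -1.3 to +2.1). Releasing.

Emit:
drive_tool([
  [0, 0, 0, 0, 0.035],
  [0, 0, 0, 0, 0.045],
  [0, 0, 0, 0, 0.055],
  [0, 0, 0, 0, 0.055],
  [0, 0, -0.01, 0, 0.055],
  [0, 0, -0.03, 0, 0.055],
  [0, 0, -0.04, 0, 0.055],
  [0, 0, -0.045, 0, 0.055],
  [0, 0, -0.045, 0, 0.055],
  [0, 0, 0, 0, 0.055],
])

```text
clock: 9.85
position: [443.6, -244.3, 175.0]
ee_rot: [0.999, 0.041, 0.007, 0.003]
contact_force: [0.5, 0.1, 0.3]
gripper_width: 54.8
```

```bash
python3 - <<'E'
from h import *
plan(577,280,230,-.9)
s,p,r=pose(); np.savez('w6.npz',p=p,q=r.as_quat()); grab('wrist','w6')
E
```

```text
t 9.85 pos [ 443.6 -244.3  175. ] yaw 0.081 turn_deg 56.2 tool shift mm x -327.8 y -430.4 z -55.0 F [0.5 0.1 0.3] w 54.8 q [-0.18  0.2  -0.34  0.   -1.02  1.83]
```

View pics/w6.png

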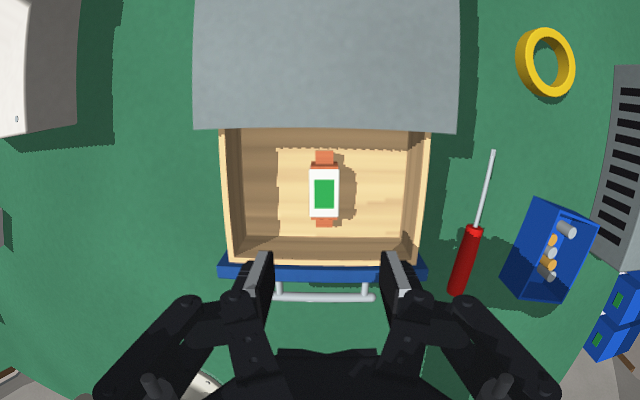

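The fuse lies flat in the drawer at (324,190), mark up. On to the cap.

```bash
python3 - <<'E'
from h import *
plan(577,280,200,-.369)
E
```

```text
t 9.9 pos [ 441.5 -243.3  171.5] yaw 0.08 turn_deg 25.7 tool shift mm x -62.4 y -537.0 z -28.5 F [-0.1 -0.2 -1.4] w 55.1 q [-0.18  0.2  -0.34  0.   -1.02  1.83]
```

Emit:
drive_tool([
  [0, 0, -0.011, 8.59, 0.075],
  [0, 0, -0.011, 8.59, 0.075],
  [0, 0, -0.011, 8.59, 0.075],
  [-0.0052, -0.0447, 0, 0, 0.075],
  [-0.0052, -0.0447, 0, 0, 0.075],
  [-0.0052, -0.0447, 0, 0, 0.075],
  [-0.0052, -0.0447, 0, 0, 0.075],
  [-0.0052, -0.0447, 0, 0, 0.075],
  [-0.0052, -0.0447, 0, 0, 0.075],
  [-0.0052, -0.0447, 0, 0, 0.075],
  [-0.0052, -0.0447, 0, 0, 0.075],
  [-0.0052, -0.0447, 0, 0, 0.075],
  [-0.0052, -0.0447, 0, 0, 0.075],
  [-0.0052, -0.0447, 0, 0, 0.075],
  [-0.0052, -0.0447, 0, 0, 0.075],
  [0, 0, 0, 0, 0.075],
  [0, 0, 0, 0, 0.075],
  [0, 0, 0, 0, 0.075],
  [0, 0, 0, 0, 0.075],
])

```text
clock: 11.8
position: [574.9, 278.6, 200.3]
ee_rot: [0.983, -0.185, -0.0, 0.0]
contact_force: [-0.3, -0.6, -1.2]
gripper_width: 74.8
```

```bash
python3 - <<'E'
from h import *
plan(577,280,110)
s,p,r=pose(); np.savez('w7.npz',p=p,q=r.as_quat()); grab('wrist','w7')
E
```

```text
t 11.8 pos [574.9 278.6 200.3] yaw -0.371 turn_deg -0.0 tool shift mm x 1.4 y -2.1 z 90.3 F [-0.3 -0.6 -1.2] w 74.8 q [ 0.7   0.41  0.04 -0.   -1.2   0.5 ]
```

View pics/w7.png

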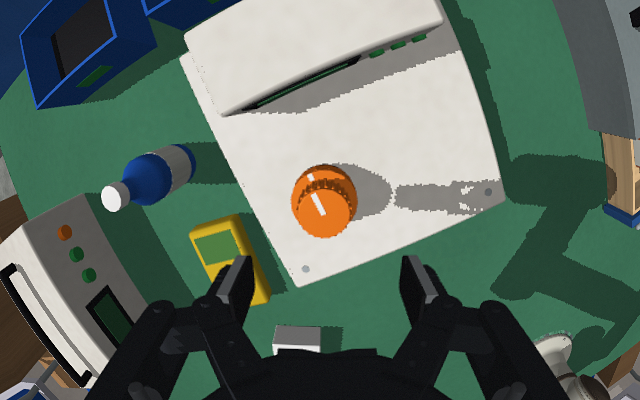

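```bash
python3 - <<'E'
from h import *
w=np.load('w7.npz'); p=w['p']; r=R.from_quat(w['q']); im=cv2.imread('pics/w7.png')
d=np.load('pics/w7.npy');c=arm.camera_params('wrist');K=c['K'];M=c['mount']
v,u=np.mgrid[150:250,280:370]; x,y=(u-K[0,2])/K[0,0],(v-K[1,2])/K[1,1]; th=np.hypot(x,y);k=np.sin(th)/th
ray=np.stack([x*k,-y*k,-np.cos(th)],-1)/np.cos(th)[...,None]*d[150:250,280:370,None]
W=p+r.apply((ray@M[:3,:3].T+M[:3,3]).reshape(-1,3)); W=W.reshape(100,90,3)
m=((np.abs(W[...,2]-154)<4)).astype(np.uint8)
q=cv2.morphologyEx(m,cv2.MORPH_OPEN,np.ones((3,3),np.uint8)); cs=max(cv2.findContours(q,0,2)[0],key=cv2.contourArea)[:,0]
Q=np.array([wray(a+280,b+150,154,p,r)[:2] for a,b in cs],np.float32)
print(cv2.minEnclosingCircle(Q),cv2.fitEllipse(Q),W[m>0].mean(0),np.median(W[m>0],0))
print(cs.min(0)+[280,150],cs.max(0)+[280,150])
# stripe on top
cv2.imwrite('pics/w7c.png',cv2.resize(im[150:250,270:390],None,fx=5,fy=5))
E
```

```text
((577.8638305664062, 279.4273681640625), 21.134502410888672) ((577.6396484375, 279.644775390625), (38.97991943359375, 39.7559928894043), 56.93207931518555) [578.02751978 279.33044362 154.01606814] [578.25098251 279.30363704 154.12954216]
[296 187] [350 238]
```

View pics/w7c.png

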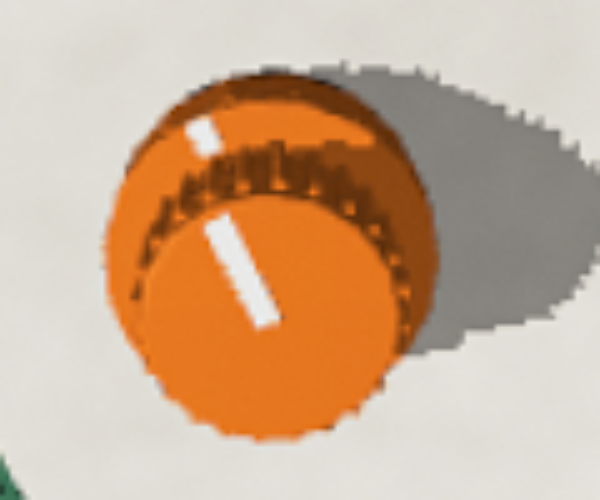

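The hub centre is at (577.8, 279.5), top at z = 154. Descending to grip it.

Emit:
drive_tool([
  [0.0024, -0.0019, 0.03, 0, 0.075],
  [0, 0, 0.03, 0, 0.075],
  [0, 0, 0.024, 0, 0.075],
  [0, 0, 0.012, 0, 0.075],
  [0, 0, 0.003, 0, 0.075],
  [0, 0, 0, 0, 0.075],
  [0, 0, 0, 0, 0.0],
  [0, 0, 0, 0, 0.0],
  [0, 0, 0, 0, 0.0],
  [0, 0, 0, 0, 0.0],
  [0, 0, 0, 0, 0.0],
  [0, 0, 0, 0, 0.0],
])

```text
clock: 13.05
position: [578.9, 281.3, 102.9]
ee_rot: [0.983, -0.184, 0.001, -0.001]
contact_force: [-0.5, 0.5, 5.9]
gripper_width: 38.3
```

```bash
python3 - <<'E'
from h import *
plan(577.8,279.5,101); print(arm.read_state()['wrist_torque'])
im,_=grab('wrist','w8'); cv2.imwrite('pics/w8c.png',cv2.resize(im[170:370,230:430],None,fx=3,fy=3)[:600])
E
```

```text
t 13.05 pos [578.9 281.3 102.9] yaw -0.37 turn_deg -0.0 tool shift mm x -0.4 y 2.0 z 1.9 F [-0.5  0.5  5.9] w 38.3 q [ 0.7   0.5  -0.08  0.   -0.99  0.5 ]
[-0.11140203  0.34163333 -0.01605029]
```

View pics/w8c.png

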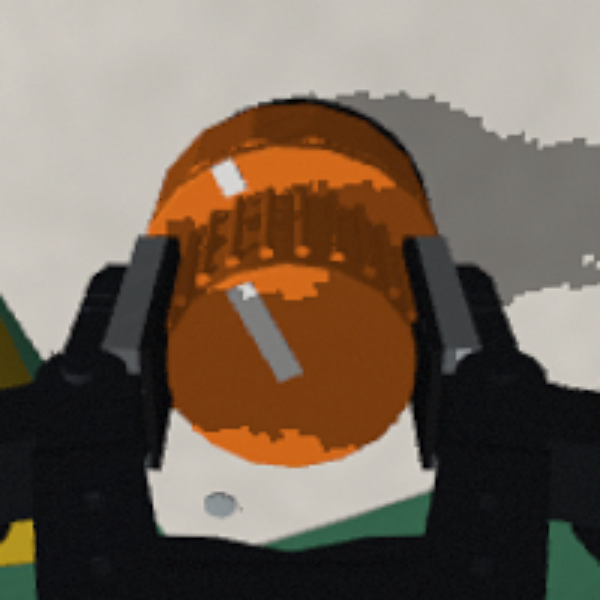

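The hub is gripped at 38.3 mm wide. I'll try anticlockwise first, which is negative about tool z.

Emit:
drive_tool([
  [0, 0, 0, -4, 0.0],
  [0, 0, 0, -4, 0.0],
  [0, 0, 0, -4, 0.0],
  [0, 0, 0, -4, 0.0],
  [0, 0, 0, 0, 0.0],
])

```text
clock: 13.6
position: [579.2, 280.9, 102.9]
ee_rot: [0.999, -0.046, 0.001, -0.001]
contact_force: [-0.2, -0.9, 6.2]
gripper_width: 38.2
```

```bash
python3 - <<'E'
from h import *
plan(577.8,279.5,101); print(arm.read_state()['wrist_torque'],arm.read_state()['joint_efforts'][5])
im,_=grab('wrist','w9'); cv2.imwrite('pics/w9c.png',cv2.resize(im[170:370,230:430],None,fx=3,fy=3)[:600])
E
```

```text
t 13.6 pos [579.2 280.9 102.9] yaw -0.093 turn_deg -0.0 tool shift mm x -1.3 y 1.5 z 1.9 F [-0.2 -0.9  6.2] w 38.2 q [ 0.7   0.5  -0.08  0.   -0.99  0.77]
[-0.47572644 -0.12266037 -0.94816754] 1.0667480528354645
```

View pics/w9c.png

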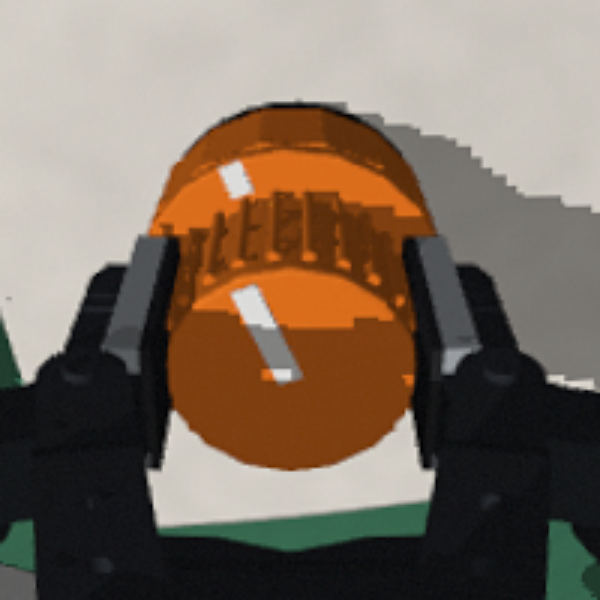

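Emit:
drive_tool([
  [0, 0, 0, -4, 0.0],
  [0, 0, 0, -4, 0.0],
  [0, 0, 0, 0, 0.0],
])

```text
clock: 13.95
position: [582.0, 281.7, 102.9]
ee_rot: [1.0, 0.024, 0.004, -0.002]
contact_force: [7.2, -0.7, 1.3]
gripper_width: 38.5
```

```bash
python3 - <<'E'
from h import *
plan(577.8,279.5,101); print(arm.read_state()['wrist_torque'],arm.read_state()['joint_efforts'][5])
im,_=grab('wrist','w10'); cv2.imwrite('pics/w10c.png',cv2.resize(im[170:370,230:430],None,fx=3,fy=3)[:600])
E
```

```text
t 13.95 pos [582.  281.7 102.9] yaw 0.048 turn_deg -0.0 tool shift mm x -4.3 y 2.0 z 1.9 F [ 7.2 -0.7  1.3] w 38.5 q [ 0.7   0.5  -0.08  0.   -0.98  0.92]
[-0.29592638 -2.16744549 -0.62969125] 0.7845029421150684
```

View pics/w10c.png

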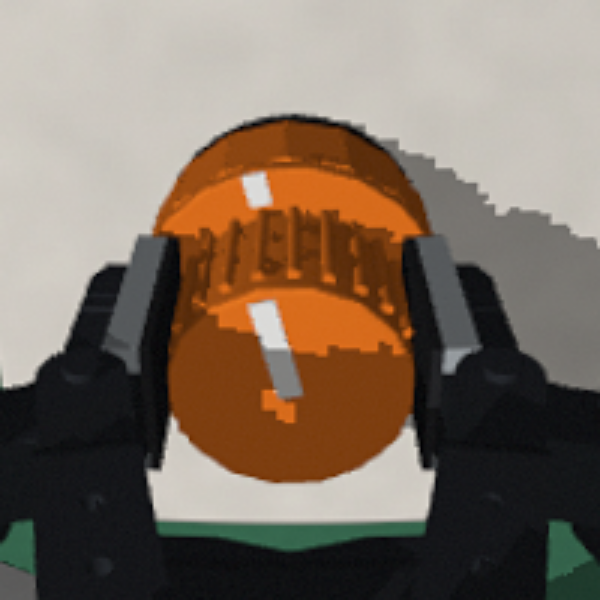

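The stripe now slips relative to the jaws, so anticlockwise tightens and the thread is left-handed. I'll release, re-centre and turn the other way.

Emit:
drive_tool([
  [0, 0, 0, 4, 0.0],
  [0, 0, 0, 0, 0.06],
  [0, 0, 0, 0, 0.06],
  [0, 0, 0, 0, 0.06],
  [0, 0, 0, 0, 0.06],
])

```text
clock: 14.5
position: [577.7, 280.8, 100.8]
ee_rot: [1.0, -0.01, -0.0, 0.0]
contact_force: [-0.4, -0.7, -0.2]
gripper_width: 60.0
```

```bash
python3 - <<'E'
from h import *
plan(577.8,279.5,102)
im,_=grab('wrist','w11'); cv2.imwrite('pics/w11c.png',cv2.resize(im[170:370,230:430],None,fx=3,fy=3)[:600])
E
```

```text
t 14.5 pos [577.7 280.8 100.8] yaw -0.02 turn_deg -0.0 tool shift mm x 0.2 y 1.3 z -1.2 F [-0.4 -0.7 -0.2] w 60.0 q [ 0.7   0.5  -0.08 -0.   -0.99  0.85]
```

View pics/w11c.png

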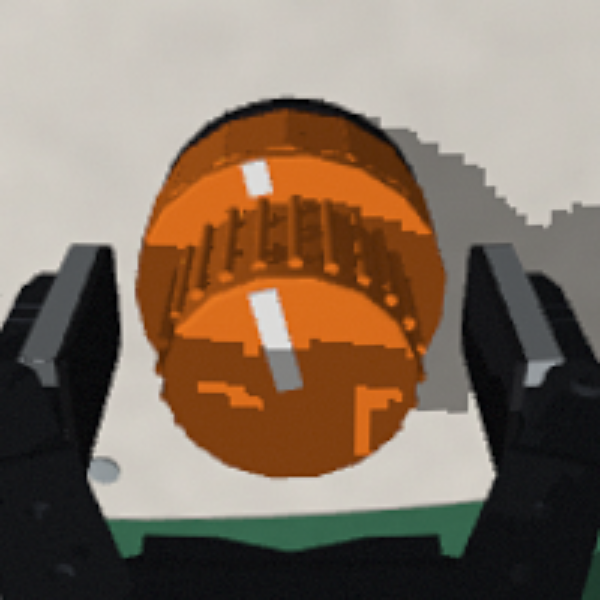

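Emit:
drive_tool([
  [0, 0, -0.002, 0, 0.06],
  [0, 0, 0, 0, 0.0],
  [0, 0, 0, 0, 0.0],
  [0, 0, 0, 0, 0.0],
  [0, 0, 0, 0, 0.0],
  [0, 0, 0, 5, 0.0],
  [0, 0, 0, 6, 0.0],
  [0, 0, 0, 6, 0.0],
  [0, 0, 0, 6, 0.0],
  [0, 0, 0, 6, 0.0],
  [0, 0, 0, 0, 0.0],
])

```text
clock: 15.65
position: [578.4, 280.2, 103.8]
ee_rot: [0.965, -0.261, 0.0, 0.0]
contact_force: [-0.2, -2.1, 3.2]
gripper_width: 38.4
```

```bash
python3 - <<'E'
from h import *
plan(577.8,279.5,102); print(arm.read_state()['wrist_torque'],arm.read_state()['joint_efforts'][5])
im,_=grab('wrist','w12'); cv2.imwrite('pics/w12c.png',cv2.resize(im[170:370,230:430],None,fx=3,fy=3)[:600])
E
```

```text
t 15.65 pos [578.4 280.2 103.8] yaw -0.527 turn_deg -0.0 tool shift mm x -0.2 y 0.9 z 1.8 F [-0.2 -2.1  3.2] w 38.4 q [ 0.7   0.5  -0.08  0.   -0.99  0.34]
[-0.54947691 -0.05463454 -0.01933648] -0.32320473343133926
```

View pics/w12c.png

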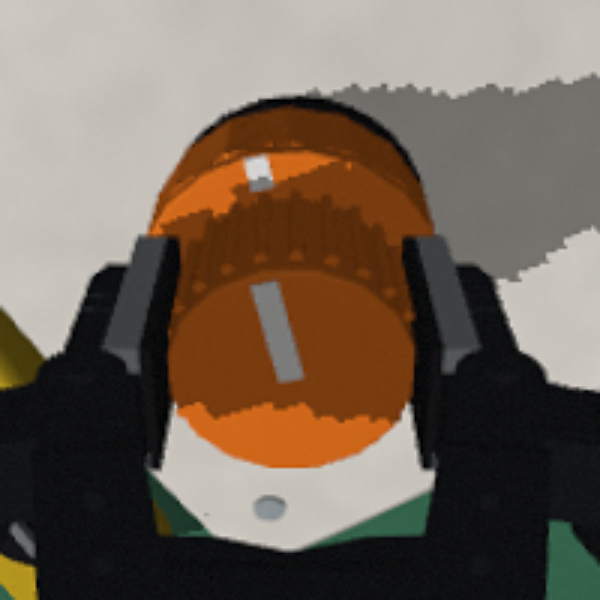

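The cap now turns freely with the jaws, about 0.36 rad past the start. I'll turn about 45° more.

Emit:
drive_tool([
  [0, 0, 0, 7, 0.0],
  [0, 0, 0, 7, 0.0],
  [0, 0, 0, 7, 0.0],
  [0, 0, 0, 7, 0.0],
  [0, 0, 0, 6, 0.0],
  [0, 0, 0, 6, 0.0],
  [0, 0, 0, 5, 0.0],
  [0, 0, 0, 0, 0.0],
])

```text
clock: 16.5
position: [577.1, 278.4, 103.9]
ee_rot: [0.792, -0.61, 0.0, 0.003]
contact_force: [-2.6, -4.9, 7.6]
gripper_width: 37.8
```

```bash
python3 - <<'E'
from h import *
plan(577.8,279.5,102); print(arm.read_state()['wrist_torque'],arm.read_state()['joint_efforts'][5])
im,_=grab('wrist','w13'); cv2.imwrite('pics/w13c.png',cv2.resize(im[170:370,230:430],None,fx=3,fy=3)[:600])
E
```

```text
t 16.5 pos [577.1 278.4 103.9] yaw -1.312 turn_deg -0.0 tool shift mm x -0.9 y -0.9 z 1.9 F [-2.6 -4.9  7.6] w 37.8 q [ 0.7   0.5  -0.08  0.   -1.   -0.44]
[-1.76454015  0.71751591 -0.11515156] -0.11267281835898757
```

View pics/w13c.png

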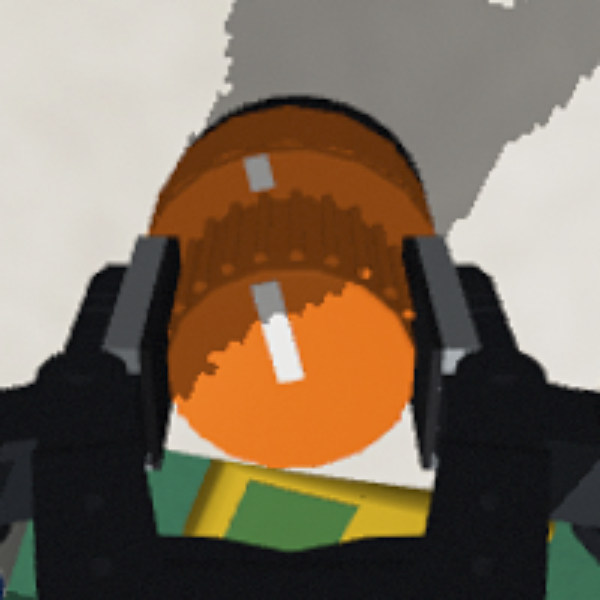

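There is no slip, and the cap is about 1.14 rad loose. I'll lift a little and watch the force.

Emit:
drive_tool([
  [0, 0, -0.003, 0, 0.0],
  [0, 0, -0.003, 0, 0.0],
  [0, 0, 0, 0, 0.0],
])

```text
clock: 16.85
position: [576.4, 278.7, 107.5]
ee_rot: [0.792, -0.61, -0.001, 0.003]
contact_force: [-0.6, -5.6, -1.1]
gripper_width: 38.3
```

```bash
python3 - <<'E'
from h import *
plan(577.8,279.5,102); print(arm.read_state()['wrist_torque'])
E
```

```text
t 16.85 pos [576.4 278.7 107.5] yaw -1.312 turn_deg -0.0 tool shift mm x -0.5 y -1.6 z 5.5 F [-0.6 -5.6 -1.1] w 38.3 q [ 0.7   0.49 -0.08 -0.   -1.01 -0.44]
[-1.65183591  0.32450184  0.00223442]
```

It lifts freely, with only the cap's weight in the force. Carrying on up, slightly eased sideways.

Emit:
drive_tool([
  [0.001, 0, -0.005, 0, 0.0],
  [0, 0, -0.006, 0, 0.0],
  [0, 0, -0.008, 0, 0.0],
  [0, 0, -0.01, 0, 0.0],
  [0, 0, -0.012, 0, 0.0],
  [0, 0, -0.015, 0, 0.0],
  [0, 0, -0.015, 0, 0.0],
  [0, 0, -0.015, 0, 0.0],
  [0, 0, 0, 0, 0.0],
  [0, 0, 0, 0, 0.0],
  [0, 0, 0, 0, 0.0],
])

```text
clock: 17.95
position: [577.9, 279.8, 194.5]
ee_rot: [0.792, -0.61, -0.0, 0.0]
contact_force: [0.1, 0.3, -1.4]
gripper_width: 38.3
```

```bash
python3 - <<'E'
from h import *
plan(577.8,279.5,190); s=arm.read_state();print(s['ee_rot'])
im,d=grab('wrist','w14');grab('scene','s14');i=cv2.imread('pics/s14.png');cv2.imwrite('pics/s14c.png',cv2.resize(i[130:330,220:420],None,fx=3,fy=3))
E
```

```text
t 17.95 pos [577.9 279.8 194.5] yaw -1.313 turn_deg -0.0 tool shift mm x 0.2 y 0.2 z 4.5 F [ 0.1  0.3 -1.4] w 38.3 q [ 0.7   0.42  0.04 -0.   -1.19 -0.44]
[ 7.92279359e-01 -6.10158239e-01 -3.65094478e-04  4.54832564e-04]
```

View pics/w14.png

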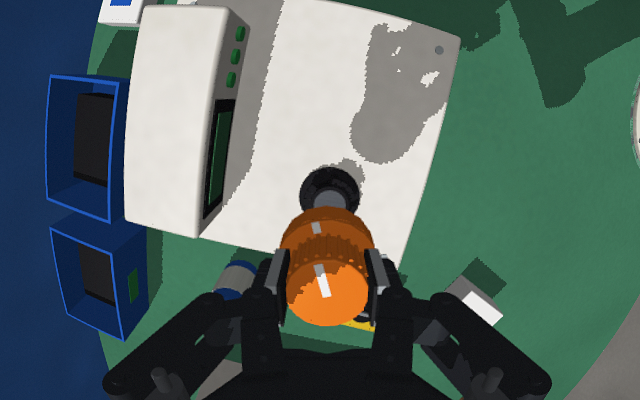

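View pics/s14c.png

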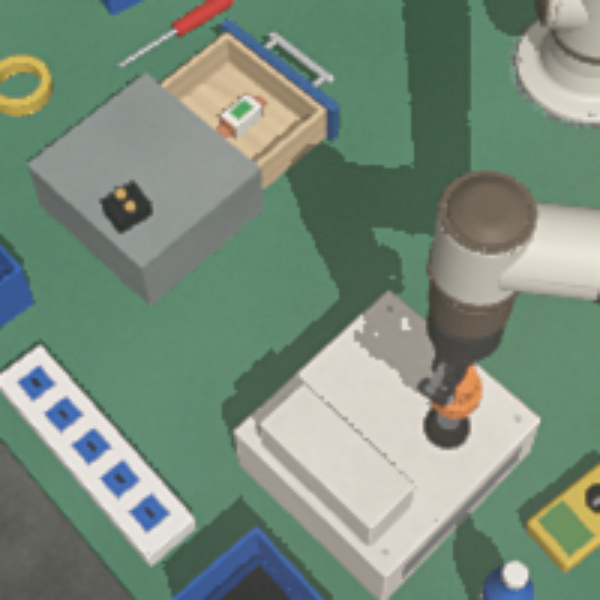

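```bash
python3 - <<'E'
from h import *
s,p,r=pose(); d=np.load('pics/w14.npy'); c=arm.camera_params('wrist');K=c['K'];M=c['mount']
v,u=np.mgrid[275:325,290:365]; x,y=(u-K[0,2])/K[0,0],(v-K[1,2])/K[1,1]; th=np.hypot(x,y);k=np.sin(th)/th
ray=np.stack([x*k,-y*k,-np.cos(th)],-1)/np.cos(th)[...,None]*d[275:325,290:365,None]
W=p+r.apply((ray@M[:3,:3].T+M[:3,3]).reshape(-1,3))
m=W[:,2]>np.median(W[:,2])-5; Q=W[m]; print(np.median(Q,0)); A=np.c_[Q[:,:2]-Q[:,:2].mean(0),np.ones(len(Q))]; print('plane slope',np.linalg.lstsq(A,Q[:,2],rcond=None)[0])
t=cv2.imread('pics/s14.png').astype(int)-cv2.imread('pics/scene0.png')
print(s['position'],s['clock'])
E
```

```text
[577.68074066 283.73753368 244.59338015]
plane slope [ 1.07724926e-01 -4.05236885e-01  2.45048572e+02]
[577.9828313  279.62462106 194.25440958] 18.05
```

```bash
python3 - <<'E'
from h import *
s,p,r=pose(); d=np.load('pics/w14.npy'); c=arm.camera_params('wrist');K=c['K'];M=c['mount']
v,u=np.mgrid[285:318,305:350]; x,y=(u-K[0,2])/K[0,0],(v-K[1,2])/K[1,1]; th=np.hypot(x,y);k=np.sin(th)/th
ray=np.stack([x*k,-y*k,-np.cos(th)],-1)/np.cos(th)[...,None]*d[285:318,305:350,None]
W=p+r.apply((ray@M[:3,:3].T+M[:3,3]).reshape(-1,3))
print(np.percentile(W[:,2],[2,25,50,75,98]).round(1)); Q=W;A=np.c_[Q[:,:2]-Q[:,:2].mean(0),np.ones(len(Q))]; print(np.linalg.lstsq(A,Q[:,2],rcond=None)[0])
im=cv2.imread('pics/w14.png');cv2.imwrite('pics/w14c.png',cv2.resize(im[150:350,230:430],None,fx=3,fy=3))
E
```

```text
[243.6 244.3 244.6 245.  245.8]
[ 1.82585464e-01 -6.82871424e-01  2.45188854e+02]
```

View pics/w14c.png

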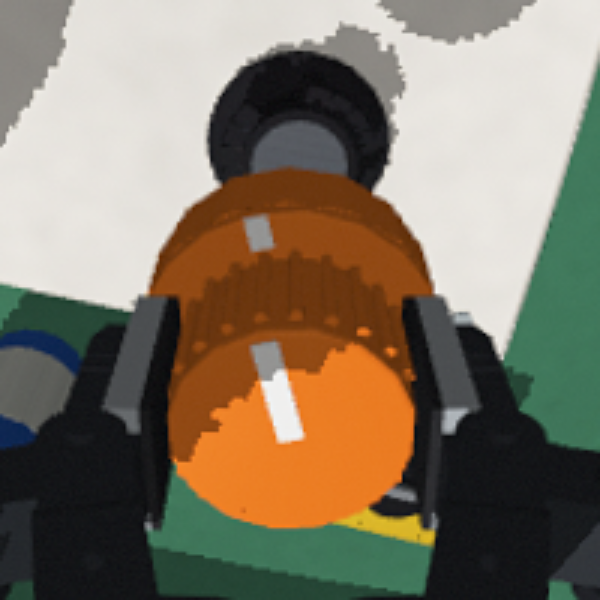

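```bash
python3 -c "
from bench import arm
print(arm.job_done())"
```

```text
the job is handed in; nothing more can be done
None
```

The job is done and handed in at about 18 s on the robot's clock. The fuse is in the drawer, and the gripper holds the cap above the filler.

- **Fuse:** My first grasp closed on air just above the fuse, without moving it. The real fingertips are about 31 mm short of the reported TCP, so I measured that from depth and corrected for it. I then set the fuse down on the drawer floor, with contact felt at about 2 N before I let go. The last scene picture still shows it flat in the drawer, green mark up.
- **Cap:** Anticlockwise stopped after about 0.25 rad and the fingers slipped round the hub, so the thread is left-handed. I re-gripped it, turned it clockwise to about 1.1 rad past its start, and it lifted off without resistance.
- **Final check:** The top of the hub is at z ≈ 244.6 mm. That puts the underside at about 196.6 mm, roughly 72 mm clear of the neck. The TCP is at (578, 280), within a millimetre of the filler axis I measured, and the tool is vertical. The wrist force is only the cap's weight.
- **Disagreement:** A straight-line fit of the hub top's tilt from depth gave a large slope, which I put down to stray edge readings. The middle 96% of those heights spread only 2.2 mm, and the cap sits in the jaws exactly as it did on the neck, so I take it as level.
- **Bystanders:** The things visible in the final pictures look unmoved. I checked them by eye only, not by measurement.

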